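# Lock the tray stop into the packing bench's strut

## Task

Take the orange-handled tray stop out of its blue holder, lower its nut into the slot of the aluminium strut between the yellow marks, press it down against the sprung strip inside, and give it a quarter turn so that the nut catches under both lips. Ease it up and let go: the stop must stay locked there, upright, with its orange paddle square across the strut. The slot sits some millimetres off to one side, so feel for it gently and never force the stop against the strut; do not disturb the carton, the pan or the grey tray.

Things in the scene. Friction and masses are not known exactly. Their poses are not given: they have to be found in the camera images.
- stop: Tray stop, 97 mm tall, about 0.22 kg, standing upright in the holder. Origin: centre of its lowest face; z up along the stem. Bottom up: steel pilot 20 (x) by 6 mm (y), z 0 to 10 mm; steel hammer-head nut, z 10 to 19.5; round stem 18 mm across; orange paddle above. Nut and paddle are both long along x. The same after half a turn.
- holder: Blue holder fixed on the bench, 60 (x) by 40 (y) by 22 mm high, origin at the centre of its underside. The nut lies in its 50 by 28 mm pocket on ledges 12 mm high, long along the holder's x; the stop's origin starts 2 mm above the holder's. Lift the stop straight up.
- rail: Dark base plate 330 (x) by 110 (y) by 6 mm, fixed, carrying the aluminium C-strut; origin at the centre of its underside, x along the strut, z up. The strut (300 mm long, 60 wide) sits shifted up to 9 mm to either side in y, differently each time, tightly held. This reading is of the base plate only: the slot's centre line lies anywhere within 9 mm of y = 0.
- mark: Pair of yellow upright tabs, 14 mm wide along the strut, 28 mm tall, standing on the base plate at both sides of the strut and marking where along the strut the stop belongs. Origin on the base plate's centre line and underside, midway between the tabs; axes as the rail's.
- carton: Loose brown carton 90 by 70 by 60 mm, origin at the centre of its underside. Leave alone.
- pan: Loose stainless pan with two black side handles, no lid, 100 mm across, 60 mm high, origin at the centre of its underside. Leave alone.
- tray: Loose smoked-grey open tray 160 (x) by 120 (y) by 60 mm, origin at the centre of its underside. Leave alone.
- stop_paddle (a point): Centre of the stop's orange paddle, 76 mm above the stop's origin; axes as the stop's. The paddle is 60 mm (x) by 14 mm thick (y) by 42 mm tall; grip it across its thickness.
- stop_nut (a point): Centre of the stop's nut, 13 mm above the stop's origin; axes as the stop's. The nut is 46 mm (x) by 24 mm (y) by 6 mm thick, with a ridge 3.5 mm high across the top of each end (|x| 18 to 23 mm).
- rail_mouth (a point): Point on the base plate's centre line, 50 mm above the rail's origin, at the height of the strut's top; axes as the rail's; it does not follow the strut's shift. Two lips, 4 mm thick, leave a slot 26 mm wide open upwards along x; their edges (3 mm thick) turn down to 42 mm above the rail's origin. Inside, the strut is 54 mm wide.
- rail_strip (a point): Point 30 mm above the rail's origin, at the top of the black sprung strip in the strut. It yields down to 18 mm (about 8 N at first, 13 N at the end, then rigid). The nut goes in lengthwise and turns either way only with the stop's origin below 22 mm; turned square (within 8 degrees) it is lifted and hooks behind the lip edges, origin at 26 mm: locked.
Mind the look-alikes: they are no part of the job. Of the things like the stop, leave any that is pink or white; of the rest the larger one is meant.

How it is judged:
By the outcome, as a careful person would: the job done as asked, in the order asked, and still so for the second after the job is handed in, with the robot touching nothing.
It also fails if it takes over 58 s, if anything falls off the work surface, if the arm or the gripper's body presses on something with over 40 N, if the wrist force passes 120 N, or if a joint passes its speed limit or range.

## Robot

A 6-joint arm with a two-finger parallel gripper is mounted at the origin on the work surface. World frame = base frame: x ahead of the robot, y to its left, z up, the work surface at z = 0. Lengths are in mm, angles in rad, forces in N, time in s.
With the tool pointing down it reaches from about 275 to 850 mm from the base axis. Payload 19 kg.
Tool frame: the origin (TCP) lies at the very end of the fingers, on their centre line; the grasp point (between the pads) lies 19 mm behind it; x points along the fingers, y is the direction in which the jaws open and shut, and the axes are right-handed (so a half turn about x gives the same grasp; the last joint's range is limited). The gripper opens to 85 mm and grips with 20 to 120 N. Pads are 22 mm wide; open, the fingers measure 114 mm over their backs; the gripper's body (76 mm by 85 mm) begins 54 mm behind the grasp point. The pads swing forward as they close: fully open they stand 13 mm farther back than shut.
Start: joints at [0.972, 0.15, 1.437, -0, 1.554, -0.134], TCP at [257.739, 513.966, 231.267] pointing down, gripper open.
Joint ranges: [-2.8, 2.8], [-0.68, 2.1], [0.12, 2.68], [-1.39, 4.53], [0.16, 2.79], [-2.81, 2.81]. Speed limits (rad/s): [1.89, 1.89, 2.22, 3.01, 3.01, 3.01].

## Interface

Orientations are given as a rotation vector (axis times angle).
In Python, from bench import r gives the robot as it stands. Calls block until the motion is done:
- r.move_to(position, orientation): joint-space move of the TCP to a pose.
- r.servo_line(position, frame=None, v=150, f_stop=None): straight line of the TCP; frame=None keeps the orientation; v is the mean speed in mm/s. With f_stop (N) it stops when the force on the tool has changed by that much, and returns True; else False.
- r.move_j(angles): joint-space move.
- r.grip(opening, effort=None): finger opening in mm; effort is the grip in N (None keeps the last); returns when the fingers have stopped.
- r.dwell(seconds).
- r.solve_ik(position, orientation): joint angles nearest the present ones, or None.
- r.get_state(): the state.
- r.read_camera(name): name is "scene" or "top" or "wrist"; returns the picture (420x560x3 uint8, red, green, blue); there is no depth.
- r.get_calibration(name): a dict with "fx", "fy", "cx", "cy" (pixels), "dist_coeffs" ([k1, k2, p1, p2, k3] as OpenCV has them; the pictures are not rectified), "R" (3x3) and "t" (3): a world point X has camera coordinates R X + t. Camera axes: x right, y down, z forward; pixel columns grow to the right and rows downward; lengths in mm; the calibration is good to about 2 mm. A picture is of the moment at which its call begins: read the wrist's pose just before it. get_calibration takes no time and is no camera call; for the wrist camera it gives the pose at the moment of the call.
A pose or a line that the arm cannot do raises r.PlanningError and nothing moves.
- r.job_done(): hands the job in, once; it reports no verdict.
The state is a dict: "time_s": time; "qpos": joint angles; "qvel": joint speeds; "tau": joint torques, N m; "tcp_pos": TCP position; "orientation": TCP orientation; "force": force on the tool from outside, world axes, zero at the start; "ft_torque": the same for the moment, N m; "opening": finger opening in mm.
Only numpy, scipy, OpenCV 4.12 (cv2) and the standard library are available. Lean on these libraries where they do the work, as an engineer would, in place of code of your own. Each camera call takes 0.05 s, during which the arm holds its last target. There are 200 camera calls.

## Working session

There is one attempt and no reset: what is moved stays moved. The work goes in short steps, each a Python script; the robot and the scene stay as the last script left them, time stands still between calls to the robot, and variables do not carry over. Pictures are saved under pics/ and viewed, about 8 in all and at most 12, crops included, and the job is handed in when it is done.

```bash
ls; mkdir -p pics; python3 - <<'E'
from bench import r
import cv2,numpy as np
a=r.read_camera("scene");b=r.read_camera("top")
cv2.imwrite("pics/scene.png",a[:,:,::-1]);cv2.imwrite("pics/top.png",b[:,:,::-1])
for n in("scene","top"):
  c=r.get_calibration(n);print(n,c)
s=r.get_state();print(s)
E
```

```text
pics
scene {'fx': 437.9801228011832, 'fy': 437.9801228011832, 'cx': 282.686763258339, 'cy': 208.26595429000173, 'dist_coeffs': array([-0.07988332,  0.        ,  0.        ,  0.        ,  0.        ]), 'R': array([[ 0.54313491,  0.83950987, -0.01508795],
       [ 0.5854867 , -0.39154815, -0.70985588],
       [-0.60183868,  0.37671372, -0.70418533]]), 't': array([-297.92586399, -234.54400928, 1333.94135577])}
top {'fx': 406.15990285032564, 'fy': 406.15990285032564, 'cx': 273.5187242396094, 'cy': 209.12588696245803, 'dist_coeffs': array([-0.06876183,  0.        ,  0.        ,  0.        ,  0.        ]), 'R': array([[-0.02156506, -0.99924741, -0.03224212],
       [-0.99655914,  0.02406622, -0.07931386],
       [ 0.08003012,  0.03042077, -0.99632814]]), 't': array([  69.77263717,  510.26450804, 1042.46151536])}
{'time_s': 0.1, 'qpos': array([ 9.72021708e-01,  1.50938370e-01,  1.43794823e+00,  2.81264339e-05,
        1.55378835e+00, -1.34011757e-01]), 'qvel': array([-0.00113201, -0.00053426, -0.00029177, -0.00037995,  0.00144668,
       -0.00181311]), 'tau': array([ 3.48436151e-03, -7.14378619e+01, -5.71801043e+01, -3.79261637e-04,
        6.85977138e-03, -6.47358638e-05]), 'tcp_pos': array([257.61545617, 513.82290865, 230.7438013 ]), 'orientation': array([ 0.36365771,  1.54031691, -0.36524086]), 'force': array([-0.08204813,  0.27793687,  0.43799851]), 'ft_torque': array([-0.01540553,  0.01239799, -0.00083242]), 'opening': 85.75055999396511}
```

View pics/top.png

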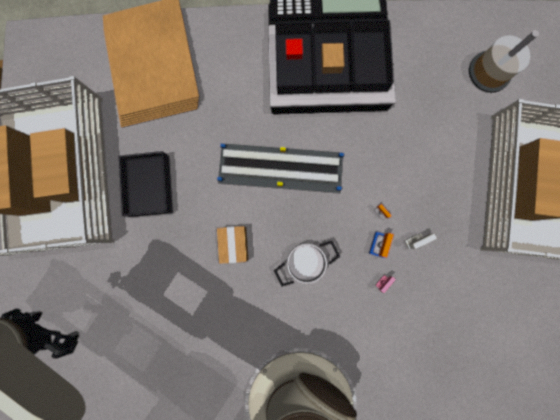

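View pics/scene.png

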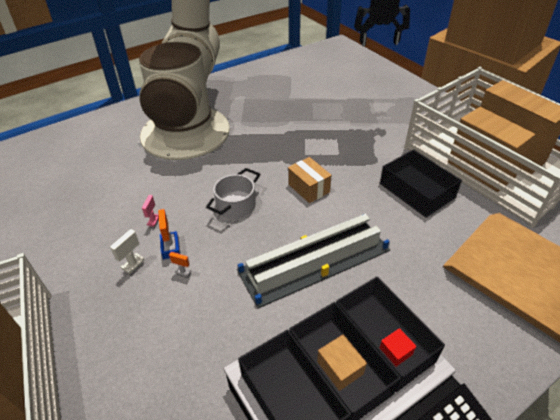

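Top view: stop in blue holder at about (383,243); small orange look-alike at (383,210); white at (420,240) and pink at (386,282). Strut at about (281,168), yellow tabs (283,149)/(280,184). I'll get coarse positions from this and then look with the wrist camera.

```bash
cat > h.py <<'E'
from bench import r
import cv2,numpy as np
from scipy.spatial.transform import Rotation as Ro
def shot(n,f):
    c=r.get_calibration(n);a=r.read_camera(n);cv2.imwrite(f"pics/{f}.png",a[:,:,::-1]);np.save(f"pics/{f}.npy",c,allow_pickle=True);return a,c
def K(c):return np.array([[c["fx"],0,c["cx"]],[0,c["fy"],c["cy"]],[0,0,1]])
def cast(c,uv,z):
    uv=np.asarray(uv,float).reshape(-1,1,2)
    p=cv2.undistortPoints(uv,K(c),c["dist_coeffs"])[:,0]
    d=np.c_[p,np.ones(len(p))]@c["R"];o=-c["R"].T@c["t"]
    return o+d*((z-o[2])/d[:,2])[:,None]
def proj(c,X):
    return cv2.projectPoints(np.asarray(X,float).reshape(-1,3),cv2.Rodrigues(c["R"])[0],c["t"],K(c),c["dist_coeffs"])[0][:,0]
def mask(a,lo,hi):
    return cv2.inRange(cv2.cvtColor(a,cv2.COLOR_RGB2HSV),lo,hi)
def blobs(m,amin=4):
    n,_,s,ce=cv2.connectedComponentsWithStats(m)
    return [(s[i,4],ce[i].round(1),s[i,:4]) for i in range(1,n) if s[i,4]>=amin]
BLUE=((100,110,40),(125,255,255));YEL=((24,120,90),(34,255,255));ORG=((6,170,90),(17,255,255))
def down(yaw): # tool x down, tool y (jaw) at yaw in the xy plane
    x=np.array([0,0,-1.]);y=np.array([np.cos(yaw),np.sin(yaw),0])
    return Ro.from_matrix(np.c_[x,y,np.cross(x,y)]).as_rotvec()
E
python3 - <<'E'
from h import *
c=r.get_calibration("top");a=cv2.imread("pics/top.png")[:,:,::-1].copy()
for n,k,z in(("blue",BLUE,6),("yel",YEL,28),("org",ORG,76)):
  for b in blobs(mask(a,*k)):
    if 200<b[1][0]<450 and 130<b[1][1]<300: print(n,b,cast(c,b[1],z)[0].round(1))
s=r.get_state();w=r.get_calibration("wrist");T=Ro.from_rotvec(s["orientation"]).as_matrix()
cp=-w["R"].T@w["t"];print("cam in tool",T.T@(cp-s["tcp_pos"]),"axes in tool\n",T.T@w["R"].T,w["fx"],w["cx"],w["cy"],w["dist_coeffs"]);print(T)
E
```

```text
blue (np.int32(18), array([223. , 145.5]), array([221, 144,   5,   4], dtype=int32)) [689.2 191.7   6. ]
blue (np.int32(18), array([340.8, 154.5]), array([339, 153,   5,   4], dtype=int32)) [ 655.4 -125.     6. ]
blue (np.int32(17), array([219.9, 178.4]), array([218, 177,   5,   4], dtype=int32)) [599.3 201.    6. ]
blue (np.int32(22), array([338.4, 187.7]), array([336, 186,   6,   5], dtype=int32)) [ 566.  -115.3    6. ]
blue (np.int32(94), array([374.6, 242.8]), array([370, 232,  14,  24], dtype=int32)) [ 417.7 -205.6    6. ]
yel (np.int32(26), array([282.5, 148.8]), array([280, 147,   6,   5], dtype=int32)) [670.1  30.8  28. ]
yel (np.int32(27), array([279.4, 183.2]), array([277, 181,   6,   5], dtype=int32)) [578.8  41.   28. ]
org (np.int32(46), array([383.8, 210.7]), array([378, 205,  13,  12], dtype=int32)) [ 496.8 -216.5   76. ]
org (np.int32(85), array([385.1, 245.7]), array([381, 233,   9,  24], dtype=int32)) [ 410.5 -216.1   76. ]
org (np.int32(13), array([391.1, 238.5]), array([390, 234,   3,  11], dtype=int32)) [ 427.8 -231.6   76. ]
cam in tool [-141.92682532   -0.38744698  -82.3098701 ] axes in tool
 [[ 1.49872545e-04 -3.24477950e-01  9.45893248e-01]
 [ 9.99999978e-01 -8.82968240e-05 -1.88734737e-04]
 [ 1.44759630e-04  9.45893256e-01  3.24477930e-01]] 366.9754260648435 282.1395740681079 205.5120862175316 [-0.09490979  0.          0.          0.          0.        ]
[[-6.33249358e-04  4.48210933e-01  8.93927603e-01]
 [-8.78161244e-04  8.93927188e-01 -4.48211347e-01]
 [-9.99999414e-01 -1.06884212e-03 -1.72477347e-04]]
```

```bash
python3 - <<'E'
from h import *
r.move_to([640-20,36,300],down(np.radians(-6.1)))
a1,c1=shot("wrist","rail")
r.move_to([412,-210,225],down(np.radians(76)))
a2,c2=shot("wrist","stop")
cv2.imwrite("pics/both.png",np.hstack([a1,a2])[:,:,::-1][:, :]) 
im=cv2.imread("pics/both.png");cv2.imwrite("pics/both.png",cv2.resize(im,(800,300),interpolation=cv2.INTER_AREA))
print(r.get_state()["time_s"],r.get_state()["qpos"].round(2))
for n,a,c,L in(("rail",a1,c1,(("blue",BLUE,6),("yel",YEL,28))),("stop",a2,c2,(("blue",BLUE,22),("org",ORG,99)))):
  for k,m,z in L:
    for b in blobs(mask(a,*m),25): print(n,k,b,cast(c,b[1],z)[0].round(1))
E
```

```text
4.175 [-0.64 -0.08  1.69  0.    1.53 -1.96]
rail blue (np.int32(107), array([242.7,   7.2]), array([239,   1,   9,  13], dtype=int32)) [595.2 201.7   6. ]
rail blue (np.int32(96), array([328.6,   7.2]), array([325,   1,   8,  13], dtype=int32)) [688.1 192.    6. ]
rail blue (np.int32(41), array([319.1, 277.2]), array([317, 273,   5,   9], dtype=int32)) [ 652.9 -136.7    6. ]
rail blue (np.int32(34), array([250. , 276.9]), array([248, 274,   5,   7], dtype=int32)) [ 560.  -126.4    6. ]
rail blue (np.int32(180), array([175. , 345.8]), array([165, 331,  16,  30], dtype=int32)) [ 432.7 -231.7    6. ]
rail yel (np.int32(90), array([244.1, 159.1]), array([241, 153,   8,  13], dtype=int32)) [577.3  38.5  28. ]
rail yel (np.int32(99), array([325.8, 159. ]), array([322, 153,   9,  13], dtype=int32)) [670.4  28.8  28. ]
stop blue (np.int32(789), array([271.1, 160.5]), array([253, 138,  44,  62], dtype=int32)) [ 400.3 -218.5   22. ]
stop blue (np.int32(88), array([287.7, 194.6]), array([282, 182,  11,  20], dtype=int32)) [ 437.3 -211.2   22. ]
stop org (np.int32(999), array([271.8, 195.6]), array([262, 157,  21,  74], dtype=int32)) [ 411.7 -218.6   99. ]
stop org (np.int32(176), array([290.8, 270.6]), array([273, 259,  36,  24], dtype=int32)) [ 478.2 -219.7   99. ]
```

View pics/rail.png

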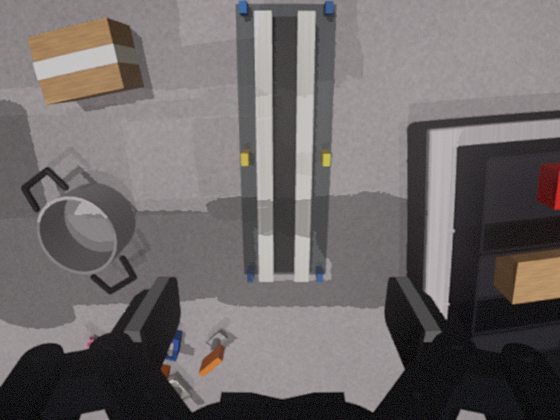

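View pics/stop.png

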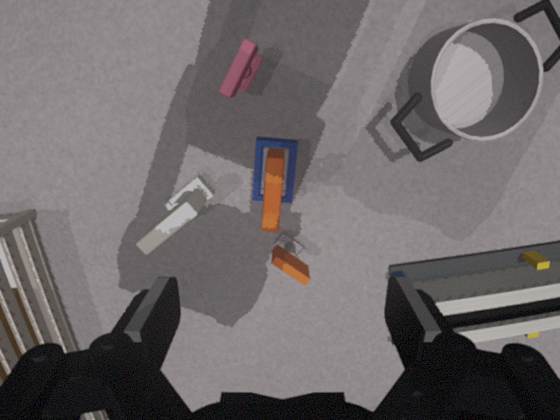

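Wrist views: rail with tabs at (244,159)/(326,159), the four blue corners, and the slot visible between the lips. The stop is in its holder at (272,195), with the small orange look-alike at (290,265), pink at (240,68) and white at (170,225). Next I'll fit the stop pose and measure the slot.

```bash
python3 - <<'E'
from h import *
L=lambda f:(cv2.imread(f"pics/{f}.png")[:,:,::-1].copy(),np.load(f"pics/{f}.npy",allow_pickle=True).item())
a,c=L("stop")
m=mask(a,*ORG);m[250:]=0
p=cast(c,cv2.findNonZero(m)[:,0],99)[:,:2]
q=cv2.minAreaRect(p.astype(np.float32));print("paddle rect z99",q)
print(cast(c,[[262,230.5],[281,230.5]],99))
# per-row edges
for v in range(155,234,5):
  x=np.flatnonzero(m[v]); 
  if len(x): print(v,x[0],x[-1],cast(c,[[x[0]-.5,v],[x[-1]+.5,v]],99)[:,:2].round(1).tolist(), a[v,int(x.mean())])
b=mask(a,*BLUE);b[230:]=0;b[:,:240]=0;b[:,310:]=0
h=cv2.convexHull(cv2.findNonZero(b))[:,0].astype(float)
q=cv2.minAreaRect(cast(c,h,22)[:,:2].astype(np.float32));print("holder z22",q,cv2.boxPoints(q))
im=cv2.resize(a[130:240,230:320],None,fx=5,fy=5,interpolation=cv2.INTER_CUBIC)
a,c=L("rail")
g=cv2.cvtColor(a,cv2.COLOR_RGB2GRAY).astype(float)
for v in(60,110,140,180,230):
  row=g[v-2:v+3,235:340].mean(0);d=np.diff(row);
  k=[i for i in range(1,103) if abs(d[i])>12 and abs(d[i])>=abs(d[i-1]) and abs(d[i])>abs(d[i+1])]
  print(v,[(235.5+i,int(d[i]),cast(c,[[235.5+i,v]],50)[0,:2].round(1).tolist()) for i in k])
im2=cv2.resize(a[100:220,230:340],None,fx=4.5,fy=4.5,interpolation=cv2.INTER_CUBIC)
H=550;o=np.zeros((H,800,3),np.uint8);o[:im.shape[0],:300]=im[:H,75:375];o[:im2.shape[0],305:800]=im2[:H,:495];cv2.imwrite("pics/crop.png",o[:,:,::-1])
E
```

```text
paddle rect z99 ((409.64776611328125, -217.78367614746094), (12.373534202575684, 60.9983024597168), 71.171875)
[[ 437.78733838 -233.36308454   99.        ]
 [ 441.42250862 -218.77369608   99.        ]]
160 267 281 [[383.9, -215.4], [386.6, -204.6]] [140  76  46]
165 267 282 [[387.6, -216.4], [390.5, -204.8]] [140  77  47]
170 267 281 [[391.3, -217.4], [394.0, -206.5]] [140  81  47]
175 266 279 [[394.8, -219.1], [397.4, -208.9]] [174 102  50]
180 265 281 [[398.4, -220.8], [401.5, -208.4]] [180 108  49]
185 265 280 [[402.2, -221.8], [405.1, -210.1]] [175  96  51]
190 265 280 [[406.0, -222.8], [408.9, -211.0]] [177  99  53]
195 264 280 [[409.7, -224.6], [412.8, -212.0]] [175 101  53]
200 264 279 [[413.5, -225.6], [416.5, -213.7]] [176 100  54]
205 264 279 [[417.5, -226.7], [420.5, -214.7]] [173  96  50]
210 264 278 [[421.4, -227.8], [424.3, -216.5]] [175  98  53]
215 263 278 [[425.2, -229.6], [428.3, -217.5]] [182 110  54]
220 263 276 [[429.3, -230.7], [431.9, -220.0]] [183 116  58]
225 262 276 [[433.2, -232.5], [436.0, -221.1]] [183 117  56]
230 273 275 [[439.4, -225.2], [440.0, -222.9
[... 479 characters left out ...]
55.5, 45, [598.9, 93.2]), (272.5, -53, [616.6, 91.3]), (296.5, 48, [641.5, 88.6]), (313.5, -52, [659.1, 86.8]), (316.5, 13, [662.2, 86.5]), (332.5, 26, [678.9, 84.9])]
140 [(239.5, -21, [578.0, 63.9]), (255.5, 43, [595.0, 62.0]), (272.5, -58, [613.0, 60.1]), (295.5, 65, [637.5, 57.5]), (312.5, -63, [655.5, 55.6]), (331.5, 26, [675.7, 53.6])]
180 [(240.5, -30, [572.9, 19.9]), (256.5, 43, [590.5, 18.1]), (272.5, -70, [608.1, 16.2]), (295.5, 52, [633.3, 13.5]), (311.5, -58, [650.9, 11.7]), (329.5, 26, [670.7, 9.6])]
230 [(242.5, -15, [566.8, -39.5]), (257.5, 28, [584.0, -41.3]), (272.5, -44, [601.3, -43.1]), (294.5, 43, [626.6, -45.8]), (309.5, -36, [643.9, -47.6]), (326.5, 15, [663.4, -49.7])]
```

View pics/crop.png

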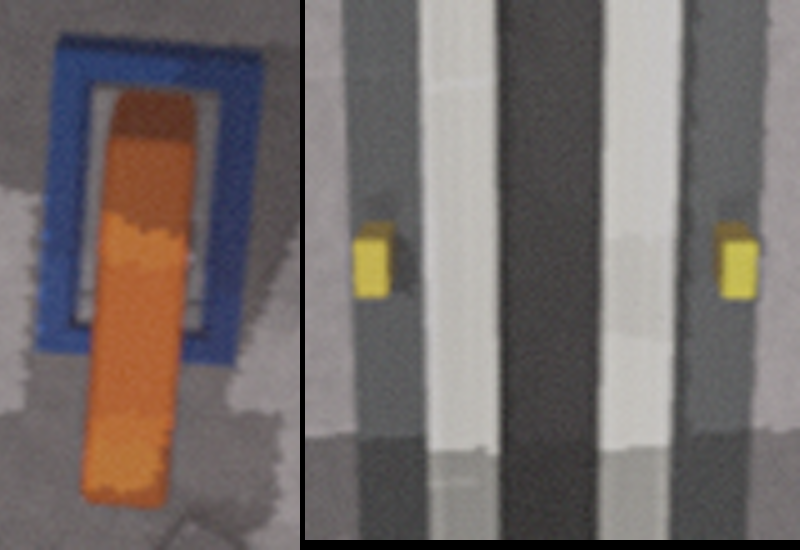

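Left crop: the paddle agrees with the holder rectangle, giving stop ≈ (411.2,−218.4) at yaw −18.9°. Right crop: slot between lip edges at px 272.5/295.5, tab tops at (244.9,159.6)/(326.2,159.6). Rail yaw is 83.9° and the slot sits about +1.5 mm in rail y. Grasping now.

```bash
python3 - <<'E'
from h import *
c=np.load("pics/rail.npy",allow_pickle=True).item()
for z in(28,34):
  t=cast(c,[[244.9,159.6],[326.2,159.6]],z)[:,:2];print(z,t,t.mean(0))
J=down(np.radians(71.1))
r.grip(50,50)
r.move_to([411.2,-218.4,130],J)
s0=r.get_state()
print(r.servo_line([411.2,-218.4,60],v=80,f_stop=6))
r.grip(5,60);s=r.get_state();print(s["tcp_pos"],s["opening"],s["force"]-s0["force"],s["ft_torque"]-s0["ft_torque"])
print(r.servo_line([411.2,-218.4,130],v=60,f_stop=15))
s=r.get_state();print(s["time_s"],s["tcp_pos"],s["opening"],s["force"]-s0["force"])
shot("wrist","lift")
E
```

```text
28 [[578.12747087  37.79223834]
 [670.80673311  28.03586239]] [624.46710199  32.91405037]
34 [[578.87359336  38.97124915]
 [670.20939186  29.35630006]] [624.54149261  34.1637746 ]
False
[ 411.32399576 -218.50481341   60.32188495] 13.22041019133915 [-0.48187525 -0.34624092  4.98394107] [ 0.07094869  0.23487235 -0.01105642]
False
7.8333 [ 411.07408905 -218.30585987  129.61976823] 13.409263380119999 [ 0.36556277 -1.26574493 -1.72059762]
```

View pics/lift.png

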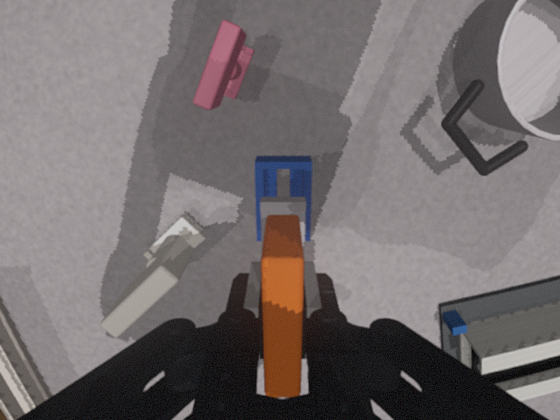

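The stop is held (opening 13.4 mm) and clear of the holder. Next: carry it over the strut, put only the narrow pilot into the slot, and touch both lips to find the centre.

```bash
cat >> h.py <<'E'
YR=np.radians(83.9);U=np.array([np.cos(YR),np.sin(YR),0]);N=np.array([-np.sin(YR),np.cos(YR),0]);DZ=58.3
P0=np.array([622.7,33.8,0]);JI=down(YR-np.pi/2)
E
python3 - <<'E'
from h import *
r.servo_line([411.1,-218.4,185],v=120)
r.move_to(P0+[0,0,DZ+75],JI)
r.dwell(.3);s=r.get_state();f0=s["force"]
print("down",r.servo_line(P0+[0,0,DZ+43],v=50,f_stop=4))
r.dwell(.2);s=r.get_state();print(s["tcp_pos"],s["force"]-f0)
if s["tcp_pos"][2]<DZ+44.5:
  H=P0+[0,0,DZ+43];e=[]
  for sg in(1,-1):
    hit=r.servo_line(H+sg*14*N,v=14,f_stop=3.5);s=r.get_state();e.append((s["tcp_pos"]-P0)@N);print(hit,e[-1],(s["force"]-f0).round(1),s["tcp_pos"][2])
    r.servo_line(H,v=25)
  m=sum(e)/2;print("centre",m,"width",e[0]-e[1])
s=r.get_state();print(s["time_s"],s["tcp_pos"],s["opening"],(s["force"]-f0).round(1))
E
```

```text
down False
[622.85105691  33.77369368 101.66969066] [0.70870254 0.34361752 0.97780396]
True 11.846574743021847 [ 3.7 -1.6  2.7] 101.18079940822713
True -8.583858846711214 [1.2 0.2 0.2] 100.64601352467409
centre 1.6313579481553164 width 20.430433589733063
14.1583 [622.64406476  33.79330637 101.45667593] 13.091219708371648 [0.2 0.2 1.1]
```

Contacts at +11.85 and −8.58 mm, so the width is 20.4 mm (20 expected) and the slot centre is at +1.6 mm. Inserting gently there.

```bash
python3 - <<'E'
from h import *
C=P0+1.63*N
r.servo_line(C+[0,0,DZ+43],v=20);r.dwell(.3)
f0=r.get_state()["force"]
h=r.servo_line(C+[0,0,DZ+31.5],v=15,f_stop=5)
r.dwell(.2);s=r.get_state();print(h,"origin z",s["tcp_pos"][2]-DZ,(s["tcp_pos"]-C).round(2),(s["force"]-f0).round(1),s["ft_torque"].round(2))
if not h:
  h=r.servo_line(C+[0,0,DZ+20.3],v=15,f_stop=20)
  r.dwell(.2);s=r.get_state();print(h,"origin z",s["tcp_pos"][2]-DZ,(s["tcp_pos"]-C).round(2),(s["force"]-f0).round(1),s["ft_torque"].round(2))
print(s["time_s"],s["qpos"].round(3),s["opening"])
E
```

```text
False origin z 31.613087977346908 [ 4.000e-02 -0.000e+00  8.991e+01] [-0.3 -0.1 -0.2] [ 0.02  0.   -0.01]
False origin z 21.007183179990875 [2.400e-01 1.000e-02 7.931e+01] [-3.1 -1.2  8.7] [0.02 0.57 0.02]
16.925 [-0.069  0.34   1.518  0.     1.286  0.037] 13.754243866290414
```

```bash
python3 - <<'E'
from h import *
C=P0+1.63*N;Z=np.array([0,0,DZ+19.2])
f0=r.get_state()
r.servo_line(C+Z,v=10,f_stop=15)
s=r.get_state();print("z",s["tcp_pos"][2]-DZ,s["force"].round(1))
for d in range(10,91,10):
  r.move_j(r.solve_ik(C+Z,down(YR-np.pi/2+np.radians(d))));s=r.get_state()
  print(d,round(s["tcp_pos"][2]-DZ,2),(s["tcp_pos"]-C-Z)[:2].round(2),s["force"].round(1),s["ft_torque"].round(2))
  if abs(s["ft_torque"][2]-f0["ft_torque"][2])>1.2 or np.linalg.norm(s["force"])>40: print("STOP");break
print(s["time_s"],s["opening"])
shot("wrist","turned")
E
```

```text
z 19.875928144572924 [-3.  -0.2  8.7]
10 20.09 [ 0.51 -0.03] [-1.  -0.5  8.1] [0.01 0.24 0.05]
20 20.1 [ 0.62 -0.03] [-0.2 -0.4  8.4] [-0.02  0.06  0.03]
30 20.15 [ 0.69 -0.04] [0.4 0.2 9.5] [0.04 0.   0.06]
40 20.17 [ 0.7  -0.05] [-0.  -0.2  8.7] [-0.01  0.01  0.  ]
50 20.18 [ 0.72 -0.05] [0.  0.1 9.2] [ 0.   -0.02 -0.02]
60 20.18 [ 0.72 -0.06] [ 0.2 -0.8  8.6] [-0.02 -0.01  0.02]
70 20.14 [ 0.69 -0.02] [-0.4 -0.2  9.4] [ 0.02 -0.01  0.1 ]
80 20.15 [ 0.7  -0.04] [ 0.2 -0.1  8.3] [ 0.05 -0.03 -0.03]
90 20.17 [ 0.69 -0.05] [ 0.4 -0.1  9.2] [0.04 0.03 0.07]
19.8083 13.225324586749883
```

View pics/turned.png

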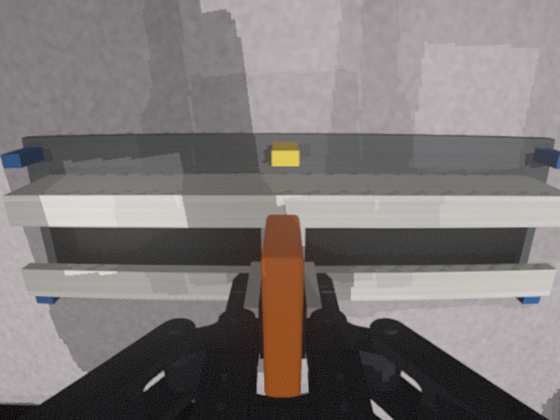

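Turned freely, with the paddle square across the strut and in line with the tab at (285,154). Now easing up until the lips resist.

```bash
python3 - <<'E'
from h import *
C=P0+1.63*N
p=r.get_state()["tcp_pos"];q=C.copy();q[2]=DZ+29
h=r.servo_line(q,v=8,f_stop=9)
r.dwell(.2);s=r.get_state();z=s["tcp_pos"][2];print(h,"origin z",z-DZ,s["force"].round(1),s["ft_torque"].round(2))
E
```

```text
True origin z 26.01254432372758 [2.  0.1 5.1] [-0.03 -0.36  0.03]
```

```bash
python3 - <<'E'
from h import *
s=r.get_state();p=s["tcp_pos"].copy()
h=r.servo_line(p+[0,0,2.5],v=5,f_stop=14);r.dwell(.2)
s=r.get_state();print("pull",h,"z",s["tcp_pos"][2]-DZ,s["force"].round(1))
p[2]=DZ+26;r.servo_line(p,v=5);r.dwell(.2)
s=r.get_state();print("rest z",s["tcp_pos"][2]-DZ,s["force"].round(1))
r.grip(22);r.grip(40);s=r.get_state();print("open",s["opening"],s["force"].round(1))
p=s["tcp_pos"].copy();print(r.servo_line(p+[0,0,70],v=60,f_stop=8))
r.servo_line(p+[0,0,150],v=120)
p=C=P0+1.63*N
r.move_to(C+[0,0,300]+20*np.array([np.sin(YR),-np.cos(YR),0])*-1,down(YR))
a,c=shot("wrist","final");a2,_=shot("scene","final_s")
print(r.get_state()["time_s"])
m=mask(a,*ORG)
for b in blobs(m,60):print(b,cast(c,b[1],123)[0])
# expected paddle-top corners of a locked stop
X=np.array([C+[0,0,123]+i*30*N+j*7*U for i,j in((-1,-1),(-1,1),(1,1),(1,-1))]);print(proj(c,X).round(1).tolist())
cv2.imwrite("pics/fin.png",np.hstack([a[:,80:480],a2[150:350:1,120:420].repeat(2,0).repeat(2,1)[:400,:400].copy().__class__((420,400,3),np.uint8) if 0 else cv2.resize(a2[165:345,200:400],(400,420))])[:,:,::-1])
E
```

```text
pull True z 26.050010149939027 [3.  0.2 4. ]
rest z 26.020976794759676 [ 2.3 -0.2  4.1]
open 39.97779813374609 [0.  0.3 0.3]
False
25.0333
(np.int32(572), array([31.5, 92.5]), array([12, 80, 43, 29], dtype=int32)) [ 500.05274479 -175.88949017  123.        ]
(np.int32(130), array([282.6, 177. ]), array([276, 167,  13,  25], dtype=int32)) [601.29061856  35.65686645 123.        ]
[[275.6, 228.4], [290.5, 228.4], [291.0, 165.9], [275.2, 165.9]]
```

View pics/fin.png

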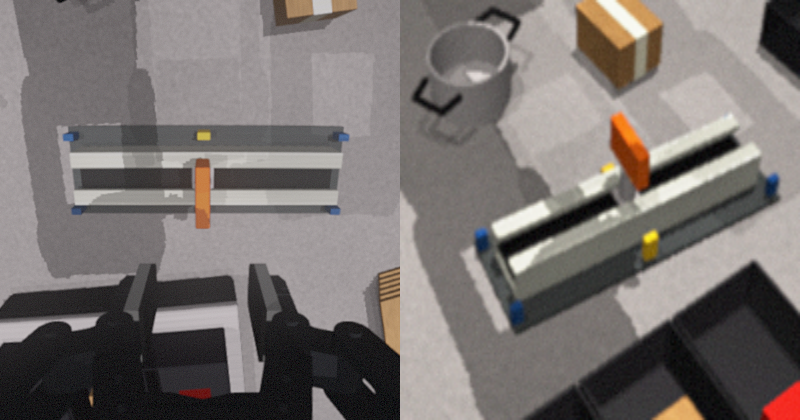

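The final views show the stop upright in the slot and square across the strut, level with the tab at about x=203 in the left crop. The paddle spans rows 166–228, as predicted for a locked stop at 26 mm. The pan and carton are undisturbed in view.

```bash
python3 - <<'E'
from h import *
r.job_done()
E
```

```text
the job is handed in; nothing more can be done
```

The stop is locked in the strut between the yellow marks, upright and with its paddle square across, and I have handed the job in. My last clock reading was 25.0 s, against the 58 s limit.

- **Feeling for the slot:** I lowered only the narrow pilot and touched both lips lightly (3.5 N threshold). The contacts were 20.4 mm apart against 20 mm expected, which put the slot centre 1.6 mm to one side of the camera estimate. The nut then went in without contact.
- **Pressing and turning:** I pressed the stop's origin down to about 20 mm with about 9 N and turned it 90°. The turning torque stayed at or below about 0.1 N m.
- **Locking:** Easing up, it stopped at 26.0 mm, the locked height. In a second gentle pull the origin did not rise past 26.05 mm.
- **After release:** The wrist image showed the paddle's outline within about a pixel of where a locked stop should appear. The carton and pan looked undisturbed. I did not re-check the grey tray closely, but the arm never went near it.

**Checks that disagreed:**
- The strip's force read about 9 N when pressed, where I expected about 11.5 N.
- The pull test hit its 14 N limit, but after settling the force read 4 N upward, so the lock rests mainly on the height and the image.

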